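# Pin back the sprung tension wheel of a belt drive

## Robot

A 6-joint arm with a two-finger parallel gripper is mounted at the origin on a cart in front of the work surface, level with it; the furniture and walls round the work are solid. World frame = base frame: x ahead of the robot, y to its left, z up, the work surface at z = 0. Lengths are in m, angles in rad, forces in N, time in s.
With the tool pointing down it reaches from about 0.275 to 1 m from the base axis. Payload 8.4 kg.
Tool frame: the origin (TCP) lies on the centre line of the jaws, within the pads' length; the fingertips stand 17 mm ahead of it and the grasp point (between the pads) lies 2 mm behind it (bot.tcp_to_tips is the z of the fingertips in the tool frame, in m); z points along the fingers, y is the line along which they close (so a half turn about z gives the same grasp; the last joint's range is limited). The gripper opens to 85 mm and grips with 20 to 120 N. Pads are 22 mm wide; open, the fingers measure 114 mm over their backs; the gripper's body (76 mm by 85 mm) begins 54 mm behind the grasp point. The pads swing forward as they close: fully open they stand 13 mm farther back than shut.
Start: joints at [-1.229, 0.353, 1.633, -0, 1.155, -0.002], TCP at [0.211, -0.588, 0.248] pointing down, gripper open.
Joint ranges: [-2.63, 2.63], [-0.92, 2.1], [0.06, 2.66], [-1.3, 4.44], [0, 2.69], [-3.02, 3.02]. Speed limits (rad/s): [2.22, 2.22, 2.79, 3.14, 3.14, 3.14].

## Interface

Orientations are given as a unit quaternion [x, y, z, w].
In Python, from workcell import bot, hand, kinematics, get_obs, vision, hand_in gives the robot as it stands. The module is installed in compiled form; this text tells all that it offers. Calls block until the motion is done:
- bot.reach(position, orientation): joint-space move of the TCP to a pose.
- bot.servo_line(position, ori=None, velocity=0.15): straight line of the TCP; ori=None keeps the orientation; velocity is the mean speed in m/s.
- bot.goto_joints(angles): joint-space move.
- hand.move_gripper(opening, strength=None): finger opening in m; strength is the grip in N (None keeps the last); returns when the fingers have stopped.
- bot.dwell(seconds).
- kinematics.solve_ik(position, orientation): joint angles nearest the present ones, or None.
- get_obs(): the state.
- vision.read_camera(name): name is "scene" or "side" or "wrist"; returns a dict with "frame" (480x640x3 uint8, red, green, blue), "intrinsics" (3x3 intrinsics, pixels), "view" (4x4, takes a point from world to camera coordinates). Camera axes: x right, y down, z forward; pixel columns grow to the right and rows downward; lengths in m; the calibration is good to about 2 mm. A picture is of the moment at which its call begins. There is no depth.
A pose or a line that the arm cannot do raises bot.IKError and nothing moves.
- hand_in(): hands the job in; it is judged then, once.
The state is a dict: "time_s": time; "joint_pos": joint angles; "joint_vel": joint speeds; "joint_efforts": joint torques, N m; "position": TCP position; "orientation": TCP orientation; "wrist_force": force on the tool from outside, world axes, zero at the start; "ft_torque": the same for the moment, N m; "gripper_width": finger opening in m; "grip_force": force on a finger pad.
Only numpy, scipy, OpenCV 4.12 (cv2) and the standard library are available. Lean on these libraries where they do the work, as an engineer would, in place of code of your own. Each camera call takes 0.05 s, during which the arm holds its last target. There are 200 camera calls.

## Task

The belt drive's tension wheel has to be locked back so that a new belt can be fitted. Take the red-headed pin from its holder and use its shank to push the blue take-up arm round against its spring until the pin stands over the yellow-edged slot, then, still holding the arm back, drop the pin down into the slot and let go, so that the pin alone keeps the arm back. Leave the blue-headed pin in its holder.

Things in the scene. Friction and masses are not known exactly. Their poses are not given: they have to be found in the camera images.
- red_pin: Pin with a round RED head, upright in one of two sockets (24 deep) of a grey holder 32 high, foot 8 above the worktop. 96 tall: steel shank 16 across, 60 long, tapered foot; head 26 across, 36 high, gripped from above at any yaw. 0.09 kg. Origin: centre of the foot's underside; z up the pin (head z = 60 to 96). All lengths here and below in mm.
- blue_pin: Pin of the same shape and origin with a BLUE head, in the holder's other socket, 96 from the red one (either pin may be in either socket). Not to be used; stays in the holder.
- drive_unit: White belt drive unit with a grey top, fixed; 240 (x) x 220 (y) x 40 high, origin at the centre of its underside, x away from the robot, z up. The arm's pivot is vertical at x = 70, y = 0. Two pulleys (no belt) near its +x edge; pulleys and tension wheel rise at most 22 above the top.
- lock_slot (a point): Centre of the mouth of the yellow-edged slot in the unit's top, 40 above the worktop, 115 from the arm's pivot. Axes as the unit's: x level from slot to pivot, y to the left seen along x, z up. Slot: 40 long (x), 21 wide (y), 36 deep; the long edges flare at 45 degrees to 33 wide at the mouth.
- take_up_arm (a joint): Blue bar with the black tension wheel; 16 wide, 158 from pivot to nose, 3 to 15 above the unit's top. rad: 0 at rest (from pivot along lock_slot -x, leaning 0.5 to +y), grows toward -y, stop 0.85; spring 1 to 2 N. A pin moved straight along -y, level with the slot in x, meets it 81 before the slot's centre and over the slot holds it at 0.64. A pin in the slot on its +y side keeps it back.
Things that resemble listed ones, but are neither listed nor needed, are in the scene too. Leave any green or orange look-alike of the red_pin alone.

How it is judged:
By the outcome, as a careful person would: the job done as asked, in the order asked, and still so for the second after the job is handed in, with the robot touching nothing.
It also fails if it takes over 45 s, if anything falls off the work surface, if the arm or the gripper's body presses on something with over 40 N, if the wrist force passes 120 N, or if a joint passes its speed limit or range.

## Working session

There is one attempt and no reset: what is moved stays moved. The work goes in short steps, each a Python script; the robot and the scene stay as the last script left them, time stands still between calls to the robot, and variables do not carry over. Pictures are saved under pics/ and viewed, at most 10 in all, crops included, and the job is handed in when it is done.

```bash
mkdir -p pics; cat > h.py <<'E'
from workcell import bot, hand, kinematics, get_obs, vision, hand_in
import numpy as np, cv2
def snap(n,f):
    c=vision.read_camera(n); cv2.imwrite('pics/'+f,c['frame'][:,:,::-1]); np.savez('pics/'+f+'.npz',K=c['intrinsics'],V=c['view']); return c
def ray(f,u,v,z):
    d=np.load('pics/'+f+'.npz');K,V=d['K'],d['V'];R=V[:3,:3];o=-R.T@V[:3,3]
    r=R.T@np.linalg.inv(K)@np.array([u,v,1.]); return o+r*(z-o[2])/r[2]
E
python3 - <<'E'
from h import *
snap('scene','s1.png');snap('side','d1.png')
o=get_obs();print(o['time_s'],o['orientation'])
for f in ['s1','d1']:
    d=np.load(f'pics/{f}.png.npz');print(d['K'],d['V'])
E
```

```text
0.1 [ 9.85261448e-01  1.71053950e-01 -1.09590539e-04 -6.42028195e-04]
[[593.0528906    0.         315.16441633]
 [  0.         593.0528906  247.0641344 ]
 [  0.           0.           1.        ]] [[-0.56703105 -0.82369276 -0.00245546  0.19739217]
 [-0.52184854  0.36154438 -0.77263171  0.37435508]
 [ 0.6372989  -0.43682479 -0.63484975  0.99153529]
 [ 0.          0.          0.          1.        ]]
[[510.91039925   0.         315.1487756 ]
 [  0.         510.91039925 242.30853237]
 [  0.           0.           1.        ]] [[ 0.99953071 -0.02919188 -0.00928438 -0.53512237]
 [-0.02357693 -0.53961189 -0.84158371  0.00788233]
 [ 0.01955745  0.84140766 -0.54004691  1.09897039]
 [ 0.          0.          0.          1.        ]]
```

View pics/s1.png

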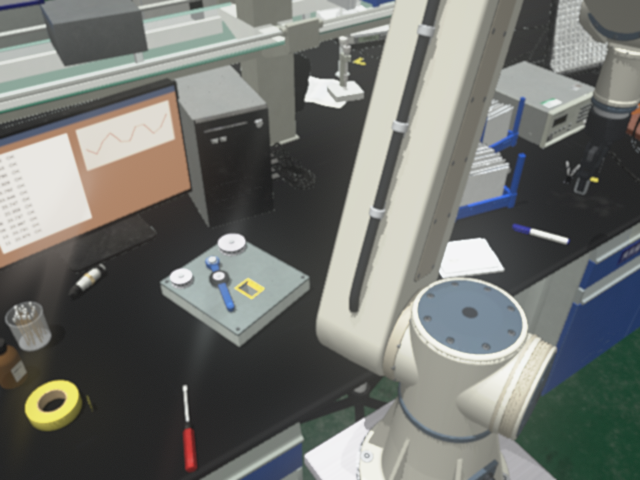

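View pics/d1.png

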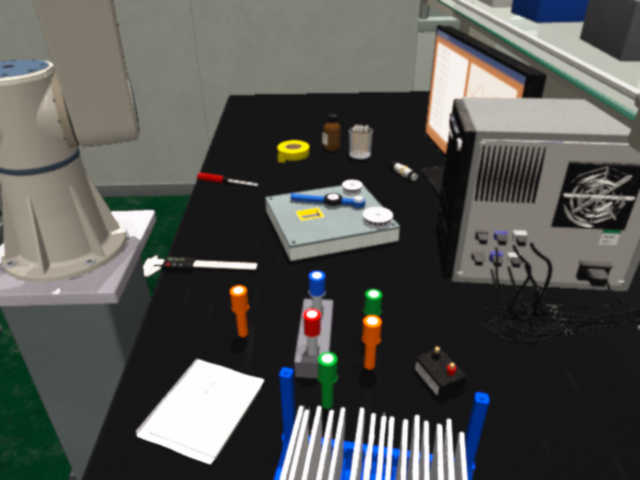

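The scene view shows the drive unit, with its slot at about (249,289). The side view shows the red head at (312,320), the blue head at (317,282), and green and orange look-alikes close by. Next I'll measure these and zoom in on the unit.

```bash
python3 - <<'E'
from h import *
a=cv2.imread('pics/s1.png')[215:355,150:320];b=cv2.imread('pics/d1.png')[170:270,255:410]
a=cv2.resize(a,None,fx=3.5,fy=3.5,interpolation=2)[:490,:595];b=cv2.resize(b,None,fx=1,fy=1)
big=cv2.resize(cv2.imread('pics/d1.png')[170:270,255:410],None,fx=5,fy=5,interpolation=2)
cv2.imwrite('pics/c1.png',big)
d=cv2.imread('pics/d1.png');h=cv2.cvtColor(d,cv2.COLOR_BGR2HSV)
def blobs(h,lo,hi,zz,f,win):
    m=cv2.inRange(h,lo,hi);x0,y0,x1,y1=win;k=np.zeros_like(m);k[y0:y1,x0:x1]=m[y0:y1,x0:x1]
    n,_,st,c=cv2.connectedComponentsWithStats(k)
    for i in range(1,n):
        if st[i,4]>25: print(f,lo,st[i],c[i].round(1),ray(f,*c[i],zz).round(4))
w=(210,260,400,400)
for lo,hi in [((0,150,80),(5,255,255)),((172,150,80),(180,255,255)),((105,150,80),(125,255,255)),((50,120,50),(80,255,255)),((7,150,80),(20,255,255))]: blobs(h,lo,hi,.086,'d1.png',w)
Y=((20,150,100),(35,255,255))
blobs(h,*Y,.04,'d1.png',(260,170,410,260))
blobs(cv2.cvtColor(cv2.imread('pics/s1.png'),cv2.COLOR_BGR2HSV),*Y,.04,'s1.png',(150,210,320,350))
E
```

```text
d1.png (0, 150, 80) [303 309  18  28 327] [311.9 324.1] [ 0.5206 -0.3662  0.086 ]
d1.png (105, 150, 80) [308 270  18  26 330] [316.5 283.5] [ 0.5305 -0.2679  0.086 ]
d1.png (105, 150, 80) [278 366  16  34 434] [286.1 382.6] [ 0.4847 -0.4768  0.086 ]
d1.png (50, 120, 50) [363 288  20  28 380] [372.6 302.5] [ 0.6163 -0.3201  0.086 ]
d1.png (50, 120, 50) [317 351  21  49 693] [327.2 375.4] [ 0.5384 -0.4667  0.086 ]
d1.png (7, 150, 80) [229 284  21  53 658] [239.9 308.6] [ 0.4109 -0.3264  0.086 ]
d1.png (7, 150, 80) [362 315  20  55 725] [370.7 340.3] [ 0.6032 -0.4035  0.086 ]
d1.png (20, 150, 100) [297 208  26  12 136] [308.7 212.5] [0.523  0.0516 0.04  ]
```

View pics/c1.png

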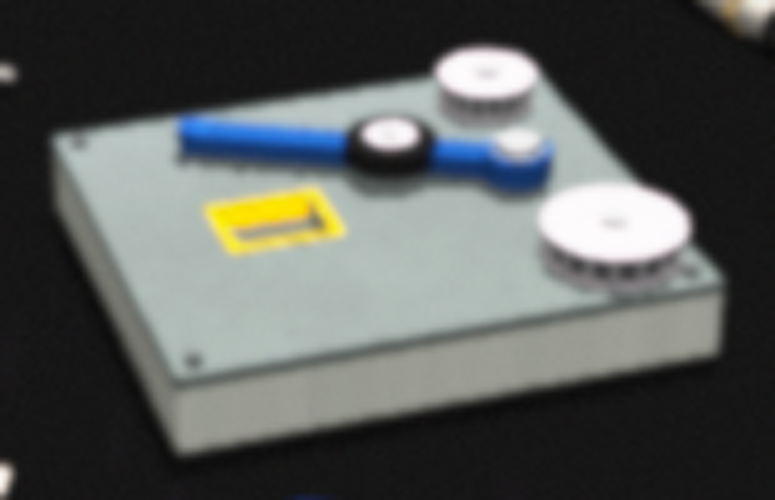

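The crop shows the unit's top corners clearly at crop pixels (178,383), (55,135) and (725,288), with the slot centred at (275,222). I'll fit the unit's pose from these and grasp the pin.

```bash
python3 - <<'E'
from h import *
for n,(x,y) in dict(nl=(178,383),fl=(55,135),nr=(725,288),slot=(275,222)).items(): print(n,ray('d1.png',255+x/5,170+y/5,.04).round(4))
for n,(u,v) in dict(pY=(162,287),pXY=(235,234),pX=(309,282),o=(238,340),slot=(249.5,289)).items(): print(n,ray('s1.png',u,v,.04).round(4))
from scipy.spatial.transform import Rotation as R
# tool down, closing axis (tool y) toward world angle a
def q(a): 
    y=np.array([np.cos(a),np.sin(a),0]);z=np.array([0,0,-1.]);return R.from_matrix(np.c_[np.cross(y,z),y,z]).as_quat()
a=0.3
for k in (a,a+np.pi): print(kinematics.solve_ik([.521,-.366,.2],q(k)))
qa=min((q(a),q(a+np.pi)),key=lambda t:abs(kinematics.solve_ik([.521,-.366,.2],t)[5]))
hand.move_gripper(.06)
bot.reach([.521-0.0,-.366,.26],qa)
snap('wrist','w1.png');print(get_obs()['time_s'],qa)
E
```

```text
nl [ 0.4845 -0.0848  0.04  ]
fl [0.4245 0.1301 0.04  ]
nr [ 0.7134 -0.0217  0.04  ]
slot [0.5257 0.043  0.04  ]
pY [0.6345 0.2045 0.04  ]
pXY [ 0.7083 -0.0144  0.04  ]
pX [ 0.4668 -0.0655  0.04  ]
o [0.4076 0.1427 0.04  ]
slot [0.5214 0.0521 0.04  ]
[-6.14754504e-01  4.17653862e-01  1.65129338e+00 -4.44089210e-16
  1.07264541e+00 -9.14754504e-01]
[-6.14754504e-01  4.17653862e-01  1.65129338e+00 -4.44089210e-16
  1.07264541e+00  2.22683815e+00]
1.95 [0.59349802 0.80483545 0.         0.        ]
```

View pics/w1.png

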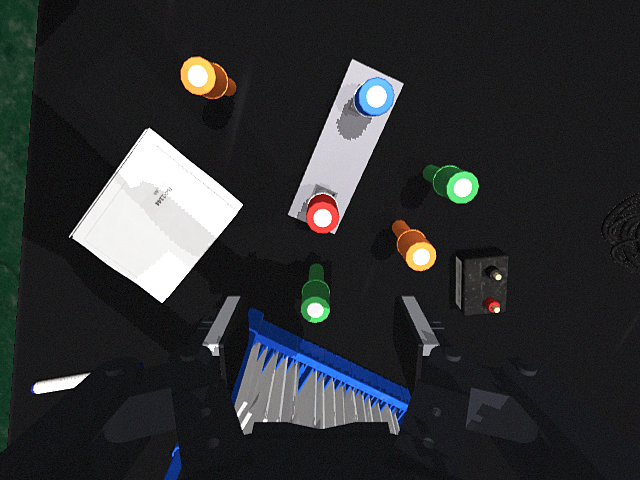

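The wrist view shows the top of the red head at (322,216) and the blue one at (375,96). The finger span lies clear of the neighbouring pins. I'll refine from this view and pick.

```bash
python3 - <<'E'
from h import *
r=ray('w1.png',322,216.5,.104);b=ray('w1.png',375.5,96.5,.104);print(r,b,np.linalg.norm(r-b))
print([ray('w1.png',u,v,.104).round(3) for u,v in((462,187),(421,257),(315,309))])
p=r[:2]
qa=get_obs()['orientation']
bot.servo_line([*p,.13],velocity=.2)
o=get_obs();print(o['wrist_force'])
# grasp point 82 mm up the pin -> z .090; TCP 2 mm ahead
bot.servo_line([*p,.088],velocity=.1)
print(get_obs()['wrist_force'])
hand.move_gripper(.0,60)
o=get_obs();print(o['gripper_width'],o['grip_force'],o['wrist_force'],o['time_s'],o['position'])
E
```

```text
[ 0.52072442 -0.35974458  0.104     ] [ 0.53107131 -0.26568641  0.104     ] 0.09462556079424263
[array([ 0.615, -0.307,  0.104]), array([ 0.606, -0.368,  0.104]), array([ 0.539, -0.438,  0.104])]
[ 0.98543713 -0.20288449  0.11299582]
[-0.39616835 -0.38485587  0.27723869]
0.024608196104836264 58.682915568351746 [-1.81858655  0.605027    7.19852998] 3.725 [ 0.52094758 -0.36011573  0.08883917]
```

```bash
cat >> h.py <<'E'
from scipy.spatial.transform import Rotation as R
def q(a):
    y=np.array([np.cos(a),np.sin(a),0]);z=np.array([0,0,-1.]);return R.from_matrix(np.c_[np.cross(y,z),y,z]).as_quat()
E
python3 - <<'E'
from h import *
o=get_obs();p=o['position']
R0=R.from_quat(o['orientation']).as_matrix();a0=np.arctan2(R0[1,1],R0[0,1])
bot.servo_line([p[0],p[1],.25],velocity=.25)
o=get_obs();print(a0,o['gripper_width'],o['wrist_force'])
a=a0+(-1.30-.3); P=[.47,.09,.29]
print(kinematics.solve_ik(P,q(a)))
bot.reach(P,q(a))
snap('wrist','w2.png');print(get_obs()['time_s'])
E
```

```text
0.30009944134796207 0.02438891666696619 [ 0.36745702 -0.81416218 -1.36147162]
[ 1.86064479e-01  7.93649187e-02  1.88736722e+00 -4.44089210e-16
  1.17486051e+00  1.48596504e+00]
6.6333
```

View pics/w2.png

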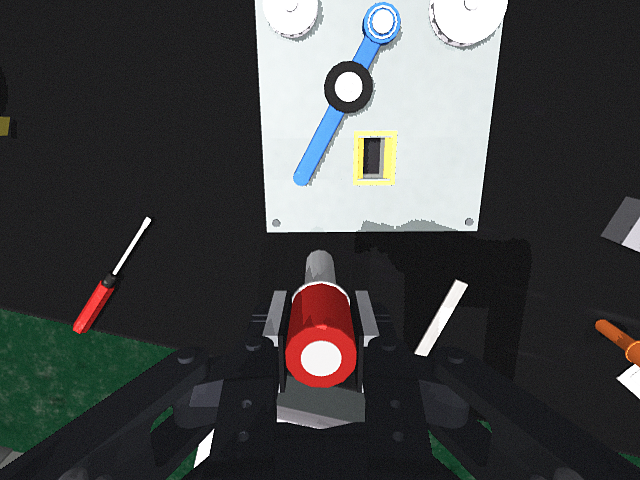

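The wrist view shows the slot rim spanning columns 354–397 and rows 131–185. The near corners of the top are at (267,232) and (477,231), the pivot is at (382,22), and the pin is upright in the grip with its foot near (319,258).

```bash
python3 - <<'E'
from h import *
im=cv2.imread('pics/w2.png');h=cv2.cvtColor(im,cv2.COLOR_BGR2HSV)
m=cv2.inRange(h,(20,90,100),(35,255,255));m[:,:340]=0;m[:,410:]=0;m[:110]=0;m[200:]=0
pts=cv2.findNonZero(m);box=cv2.boxPoints(cv2.minAreaRect(pts));print(box)
W=np.array([ray('w2.png',*c,.04)[:2] for c in box]);print(W.round(4),W.mean(0))
for n,(u,v,z) in dict(l=(267,232,.04),r=(477,231,.04),piv=(382,22,.058)).items(): print(n,ray('w2.png',u,v,z).round(4))
d=np.load('pics/w2.png.npz');o=get_obs();T=o['position']
for z in (-.081,0.015):
    X=d['V']@np.r_[T[:2],T[2]+z,1];x=d['K']@X[:3];print(x[:2]/x[2])
E
```

```text
[[353. 131.]
 [396. 131.]
 [396. 184.]
 [353. 184.]]
[[0.5443 0.0783]
 [0.5554 0.0384]
 [0.5069 0.0217]
 [0.4954 0.0633]] [0.52548061 0.05041117]
l [0.4233 0.1351 0.04  ]
r [ 0.4829 -0.0758  0.04  ]
piv [0.6357 0.0822 0.058 ]
[321.53237268 259.49921016]
[322.44760162 358.72971184]
```

```bash
python3 - <<'E'
from h import *
S=np.array([.5254,.0503]);Y=np.array([-np.sin(.275),np.cos(.275)]);a=.275-np.pi/2
qq=q(a)
s=S+.1*Y
bot.reach([*s,.22],qq)
bot.servo_line([*s,.1255],qq,velocity=.12)
print(get_obs()['wrist_force'])
bot.servo_line([*S,.1255],qq,velocity=.06)
o=get_obs();print(o['wrist_force'],o['position'],o['time_s'],o['gripper_width'])
snap('wrist','w3.png');snap('side','d3.png')
A=cv2.imread('pics/w3.png')[80:400,160:560];B=cv2.resize(cv2.imread('pics/d3.png')[140:270,260:420],(394,320),interpolation=2)
cv2.imwrite('pics/m3.png',np.hstack([A,B]))
E
```

```text
[ 0.21983246  0.35240305 -0.71096721]
[-2.1755388   1.45242866 -1.65335715] [0.52527002 0.05051881 0.1254446 ] 9.85 0.024711680717079583
```

View pics/m3.png

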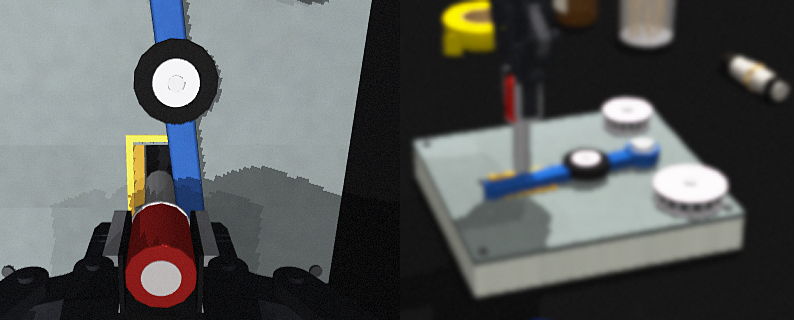

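The pin is holding the arm back and its foot is over the slot, at crop (160,180) with the arm on its -y side. I'll lower it with a force check.

```bash
python3 - <<'E'
from h import *
S=np.array([.5254,.0503])
for z in np.r_[np.arange(.120,.0865,-.005),.0865]:
    bot.servo_line([*S,z],velocity=.05)
    o=get_obs();f=o['wrist_force'];print(z.round(4),f.round(1),o['position'].round(4),round(o['gripper_width'],4))
    if np.abs(f).max()>12: break
print(o['time_s'])
E
```

```text
0.12 [-1.2  1.4 -1.5] [0.5256 0.0504 0.1197] 0.0242
0.115 [-0.3  1.9 -1.7] [0.5252 0.0503 0.1146] 0.0244
0.11 [-1.3  2.1 -1.3] [0.5251 0.0503 0.1096] 0.0245
0.105 [-0.6  1.8 -1.6] [0.5252 0.0503 0.1046] 0.0242
0.1 [-2.2  1.4 -2. ] [0.5252 0.0503 0.0996] 0.0245
0.095 [-0.6  2.3 -1. ] [0.5252 0.0503 0.0946] 0.0241
0.09 [-0.2  1.8 -1.5] [0.5252 0.0503 0.0896] 0.0246
0.0865 [-0.4  1.7 -1.1] [0.5253 0.0503 0.0863] 0.024
11.9583
```

```bash
python3 - <<'E'
from h import *
hand.move_gripper(.05)
p=get_obs()['position']
bot.servo_line([p[0],p[1],.25],velocity=.15)
p=get_obs()['position'];bot.servo_line([p[0]-.1,p[1],.27],velocity=.25)
o=get_obs();print(o['time_s'],o['wrist_force'])
snap('wrist','w4.png');snap('side','d4.png')
A=cv2.imread('pics/w4.png')[0:320,160:560];B=cv2.resize(cv2.imread('pics/d4.png')[140:400,210:420],(394,488),interpolation=2)
cv2.imwrite('pics/m4.png',np.hstack([cv2.copyMakeBorder(A,0,168,0,0,0),B]))
E
```

```text
14.125 [ 1.56474145 -0.20699861 -0.23204956]
```

View pics/m4.png

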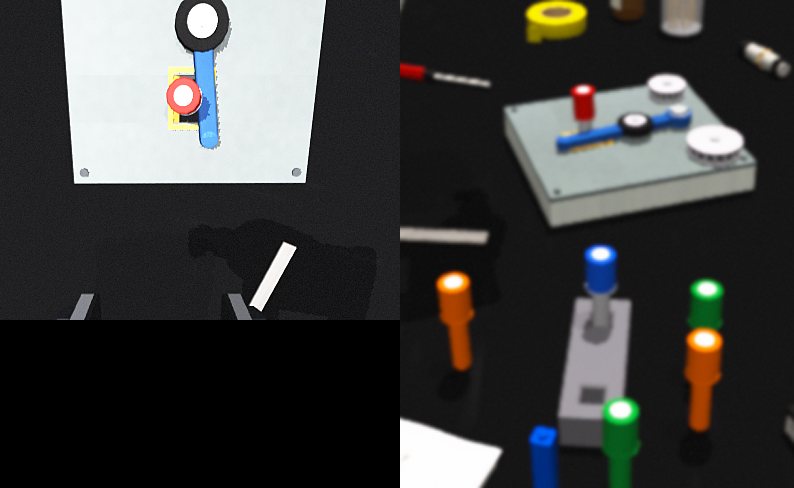

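The red pin stands upright in the slot, with its head at crop (183,96), and keeps the arm back. The blue pin is still in its holder, the look-alikes are untouched, and the robot is clear of everything.

```bash
python3 -c "
from h import *
bot.dwell(.5);print(hand_in())"
```

```text
the job is handed in; nothing more can be done
None
```

The red pin is down in the slot and alone keeps the take-up arm back, the blue pin is still in its holder, and the job was handed in at about 15 s of the 45 s allowed.

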